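# Centre the teacup on its little stand

## Robot

A 6-joint arm with a two-finger parallel gripper is mounted at the origin on the work surface. World frame = base frame: x ahead of the robot, y to its left, z up, the work surface at z = 0. Lengths are in m, angles in rad, forces in N, time in s.
With the tool pointing down it reaches from about 0.3 to 0.875 m from the base axis. Payload 6.4 kg.
Tool frame: the origin (TCP) lies midway between the tips of the shut fingers; the grasp point (between the pads) lies 19 mm behind it; z points along the fingers, y is the line along which they close (so a half turn about z gives the same grasp; the last joint's range is limited). The gripper opens to 85 mm and grips with 20 to 120 N. Pads are 22 mm wide; open, the fingers measure 114 mm over their backs; the gripper's body (76 mm by 85 mm) begins 54 mm behind the grasp point. The pads swing forward as they close: fully open they stand 13 mm farther back than shut.
Start: joints at [1.135, 0.181, 1.607, -0, 1.354, -0.206], TCP at [0.131, 0.56, 0.231] pointing down, gripper open.
Joint ranges: [-2.99, 2.99], [-0.89, 2.07], [0.3, 2.58], [-1.14, 4.28], [0, 2.63], [-3.12, 3.12]. Speed limits (rad/s): [2.57, 2.57, 3.01, 3.14, 3.14, 3.14].

## Interface

Orientations are given as a rotation vector (axis times angle).
In Python, from station import bot, optics gives the robot as it stands.
- The arm moves only by the tool move_arm, never from a script. Its argument "motion" is a list of rows, each a list of 7 numbers: the opening, from -1 (shut) to 1 (fully open), then the shift along the tool's x, y, z in m, then the turn, a rotation vector about the tool's x, y, z in degrees. A call has 1 to 8 rows; each row is the pose to reach, as a shift and turn from the pose commanded when the call began, along the tool's axes at that moment; what a row does not reach only later rows make up. A row lasts 1/8 s, in which the tool goes at most 62.5 mm and 10.7 degrees, less where a joint would pass 70% of its speed; a pose out of reach is approached as far as the arm can. A call with a gripper value outside its range is refused whole. The fingers move at their own pace and stop on an object; the grip force is fixed at half the most. Time passes only in rows, so rows that repeat a pose let the fingers close. It gives the time, the measured TCP pose, the force, the opening and the grip force at its end, in the units of the state.
- bot.sense(): the state, without advancing time (a new reading comes with each control period).
- optics.get_image(name): name is "scene" or "top" or "wrist"; returns a dict with "image" (480x640x3 uint8, red, green, blue), "camera_matrix" (3x3 intrinsics, pixels), "dist_coeffs" ([k1, k2, p1, p2, k3] as OpenCV has them; the pictures are not rectified), "origin" and "orientation" of the camera in the world; the wrist camera has in their place "hand_eye" (4x4, takes a point from camera to tool coordinates, whose origin is the TCP and whose axes are the flange's). Camera axes: x right, y down, z forward; pixel columns grow to the right and rows downward; lengths in m; the calibration is good to about 2 mm. A picture is of the moment at which its call begins: read the wrist's pose just before it. There is no depth.
- bot.close_job(): hands the job in; it is judged then, once.
The state is a dict: "time": time; "q": joint angles; "qd": joint speeds; "tau": joint torques, N m; "tool_pos": TCP position; "tcp_rot": TCP orientation; "wrist_force": force on the tool from outside, world axes, zero at the start; "ft_torque": the same for the moment, N m; "opening": finger opening in m; "grip_force": force on a finger pad.
Only numpy, scipy, OpenCV 4.12 (cv2) and the standard library are available. Lean on these libraries where they do the work, as an engineer would, in place of code of your own. Each camera call takes 0.05 s, during which the arm holds its last target. There are 200 camera calls.

## Task

The white teacup has been left off-centre on its small round wooden stand, its foot hanging over the edge. With light taps or gentle pushes of the fingertips, slide it along until it stands upright in the middle of the stand. Do not grip or lift the cup, do not let it tip over or fall off, and leave the stand and everything else where they are.

Things in the scene. Friction and masses are not known exactly. Their poses are not given: they have to be found in the camera images.
- cup: white handleless porcelain teacup on the round wooden stand; 54 mm high, 80 to 170 g. Outer radius 20 mm at the foot (lowest 5 mm), widest, 30 mm, from 14 to 22 mm above its underside (belly), narrowing to 27 mm at the rim; wall 3 mm. Origin: centre of its underside, z up. Pushed at the belly (1 to 2 N) it slides; pushed near the rim it tips. Over 10 N is too hard.
- stand: loose round dark wood stand on the grey tray, 0.6 kg, 40 mm high: foot radius 36 mm, 9 mm thick; waist radius 25 mm; flat top of radius 32 mm, 9 mm thick, no rim. Origin at the centre of its underside, z up; its top is 40 mm above that. The cup starts 13 to 17 mm off its centre in any direction.
- tray: fixed flat grey laminate slab, 240 x 420 x 8 mm (x, y, z), lying on the ledge. Origin at the centre of its underside.
- spare_cup: bystander: a second teacup of the same form, standing alone on the ledge beyond the tray. Origin at the centre of its underside.
- infuser: bystander on the tray: steel tea infuser, upright can of radius 26 mm with a lid of radius 33 mm, 64 mm high with its knob. Origin at the centre of its underside.
- scoop: bystander on the tray: flat bamboo tea scoop, 138 mm long, 32 mm wide, 13 mm high, lying along its x. Origin near its middle, on the underside.
- teapot: bystander: blue-glazed teapot with a lid, radius 64 mm, 118 mm high, spout to its -x and handle to its +x, each reaching 107 mm from the middle. Origin at the centre of its underside.
- jar: bystander: glass jar with a metal lid, radius 32 mm, 85 mm high. Origin at the centre of its underside.
- timer: bystander: flat white plastic kitchen timer, 70 x 70 mm, 44 mm high with its round dial. Origin at the centre of its underside.
Mind the look-alikes: they are no part of the job. What is shaped like the cup but green or pink is not meant.

How it is judged:
At the end, for the whole second after the job is handed in: The cup stands upright (within 0.06 rad) and at rest on the stand's top, its centre within 5 mm of the stand's centre, and the stand within 10 mm of where it was (horizontal distance between cup and stand below 0.005 m and z of cup in the frame of stand between 0.037 and 0.043 m and angle between cup's own z axis and vertical below 0.06 rad and distance of stand from where it was at the start of the episode below 0.01 m and linear speed of cup below 0.01 m/s); the robot touches nothing.
It fails at once if the cup tips by more than 0.3 rad or falls off the stand (angle between cup's own z axis and vertical above 0.3 rad or z of cup in the frame of stand below 0.03 m).
It fails at once if the cup is lifted more than 10 mm off the stand (z of cup in the frame of stand above 0.05 m).
It fails at once if the fingers push or squeeze the cup with more than 10 N (contact force between the fingers and cup above 10 N).
It fails at once if the stand is shifted more than 10 mm (distance of stand from where it was at the start of the episode above 0.01 m).
It fails at once if a bystander is moved more than 15 mm (distance of any of spare_cup, infuser, scoop, teapot, jar, timer from where it was at the start of the episode above 0.015 m).
It also fails if it takes over 64 s, if anything falls off the work surface, if the arm or the gripper's body presses on something with over 40 N, if the wrist force passes 120 N, or if a joint passes its speed limit or range.

## Working session

There is one attempt and no reset: what is moved stays moved. The work goes in short steps, Python scripts to look and compute and a tool call to move; the robot and the scene stay as the last step left them, time stands still between calls to the robot, and variables do not carry over. Pictures are saved under pics/ and viewed, at most 10 in all, crops included, and the job is handed in when it is done.

Besides the shell and the picture viewer there is one more tool, called after "Call:" as name(argument=value, ...), one argument or row to a line, values as JSON. move_arm: Moves the arm, as the interface text tells. Its arguments: {"type":"object","properties":{"motion":{"type":"array"}},"required":["motion"]}

```bash
mkdir -p pics; python3 - <<'E'
from station import bot, optics
import cv2,pickle
s=bot.sense();print({k:s[k] for k in("time","tool_pos","tcp_rot","opening","wrist_force")})
d={}
for n in("scene","top","wrist"):
    r=optics.get_image(n);d[n]=r;cv2.imwrite(f"pics/{n}0.png",r["image"][:,:,::-1])
    print(n,r["camera_matrix"],r["dist_coeffs"],r.get("origin"),r.get("orientation"),r.get("hand_eye"))
pickle.dump(d,open("d0.pkl","wb"))
E
```

```text
{'time': 0.0, 'tool_pos': array([0.13073711, 0.55939682, 0.23040924]), 'tcp_rot': array([-3.60150157e-01, -3.12034288e+00,  2.52737444e-03]), 'opening': 0.08523059136589747, 'wrist_force': array([-0.02437669,  0.37897774,  0.43793794])}
scene [[436.19993961   0.         323.50572032]
 [  0.         436.19993961 236.5804246 ]
 [  0.           0.           1.        ]] [-0.00435602  0.          0.          0.          0.        ] [ 1.06805547 -0.85678503  0.73364036] [-2.10036356 -0.58842134  0.33973608] None
top [[499.23920775   0.         315.8386401 ]
 [  0.         499.23920775 251.56541007]
 [  0.           0.           1.        ]] [-0.04874622  0.          0.          0.          0.        ] [ 0.41103609 -0.00224657  1.27689415] [-2.16593749  2.17276427 -0.12026187] None
wrist [[330.43226992   0.         316.5826057 ]
 [  0.         330.43226992 236.30139739]
 [  0.           0.           1.        ]] [-0.02313264  0.          0.          0.          0.        ] None None [[-7.71585147e-06 -9.49748606e-01 -3.13013714e-01  8.03114276e-02]
 [ 9.99999834e-01 -1.87853484e-04  5.45336281e-04 -2.30861133e-04]
 [-5.76733089e-04 -3.13013657e-01  9.49748450e-01 -1.41001660e-01]
 [ 0.00000000e+00  0.00000000e+00  0.00000000e+00  1.00000000e+00]]
```

View pics/top0.png

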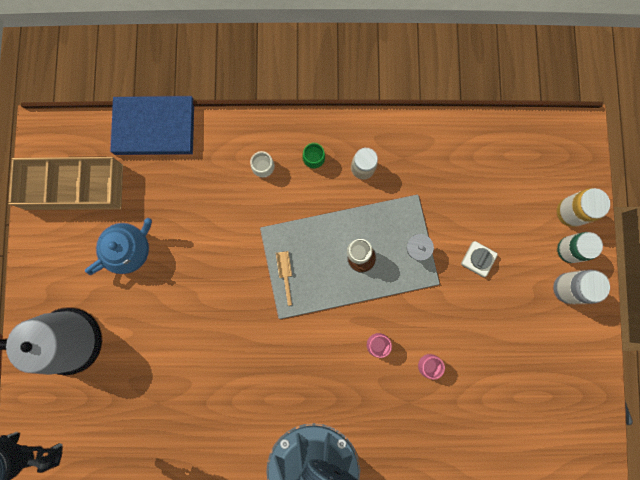

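View pics/scene0.png

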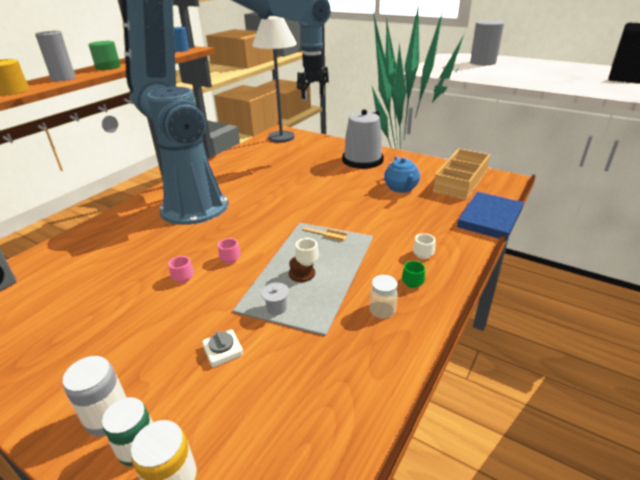

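The top view shows five cup-like things: the white cup on the dark stand at (360,250), a white one at (262,163), a green one at (314,155), and pink ones at (380,346) and (432,367). Only the one at (360,250) is white and stands on the wooden stand on the tray, so that is the one meant. I'll confirm it in an enlarged crop.

```bash
cat > h.py <<'E'
import numpy as np,cv2
from scipy.spatial.transform import Rotation as R
def cam(r,s=None):
    "camera pose in world: R,t"
    if r.get("hand_eye") is not None:
        H=np.array(r["hand_eye"]);Rt=R.from_rotvec(s["tcp_rot"]).as_matrix()
        return Rt@H[:3,:3],Rt@H[:3,3]+s["tool_pos"]
    return R.from_rotvec(r["orientation"]).as_matrix(),np.array(r["origin"])
def proj(r,P,s=None):
    Rc,t=cam(r,s)
    return cv2.projectPoints(np.float64(P).reshape(-1,3),cv2.Rodrigues(Rc.T)[0],-Rc.T@t,r["camera_matrix"],r["dist_coeffs"])[0].reshape(-1,2)
def ray(r,uv,z,s=None):
    Rc,t=cam(r,s)
    n=cv2.undistortPoints(np.float64(uv).reshape(-1,1,2),r["camera_matrix"],r["dist_coeffs"]).reshape(-1,2)
    d=np.c_[n,np.ones(len(n))]@Rc.T
    return t+d*((z-t[2])/d[:,2])[:,None]
def circ(c,rad,z,n=90):
    a=np.linspace(0,2*np.pi,n)
    return np.c_[c[0]+rad*np.cos(a),c[1]+rad*np.sin(a),0*a+z]
def crop(r,c,h,k,name,curves=(),s=None):
    u0,v0=int(c[0]-h[0]),int(c[1]-h[1])
    im=r["image"][v0:v0+2*h[1],u0:u0+2*h[0],::-1]
    im=cv2.resize(im,None,fx=k,fy=k,interpolation=cv2.INTER_CUBIC)
    for P,col in curves:
        p=(proj(r,P,s)-[u0,v0]+.5)*k
        cv2.polylines(im,[np.int32(p*16)],False,col,1,cv2.LINE_AA,4)
    cv2.imwrite(name,im);print(name,"origin",u0,v0,"scale",k)
E
python3 - <<'E'
from h import *;import pickle
d=pickle.load(open("d0.pkl","rb"));t=d["top"]
print(ray(t,[[359.5,248.5]],.102),ray(t,[[361,258]],.048))
print("infuser",ray(t,[[420,247]],.07),"scoop",ray(t,[[286,278]],.02),"timer",ray(t,[[481,259]],.04),"jar",ray(t,[[364,163]],.085),"pink",ray(t,[[380,346]],.05))
crop(t,(361,256),(40,30),10,"pics/topcrop.png")
E
```

```text
[[ 0.54282746 -0.11178661  0.102     ]] [[ 0.5252235  -0.12023841  0.048     ]]
infuser [[ 0.54969129 -0.26275583  0.07      ]] scoop [[0.47781848 0.06665134 0.02      ]] timer [[ 0.52247999 -0.42228086  0.04      ]] jar [[ 0.75576896 -0.12725824  0.085     ]] pink [[ 0.3101005  -0.16369414  0.05      ]]
pics/topcrop.png origin 321 226 scale 10
```

View pics/topcrop.png

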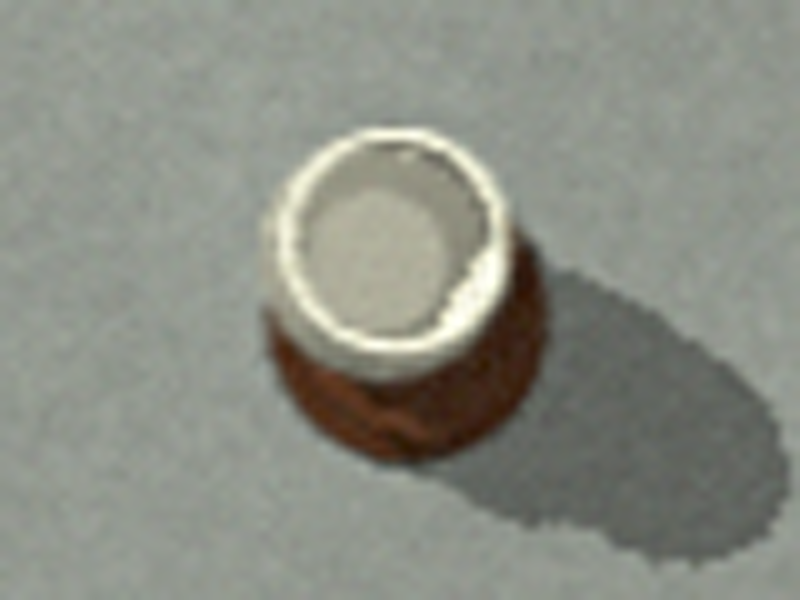

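The crop confirms the white, empty, handleless cup. Its rim is centred at crop (394,238). The stand is dark brown, with its foot circle centred near crop (408,320) and a radius of about 142, so the cup is offset up and to the left in the image. Next I'll compute the offsets.

```bash
python3 - <<'E'
from h import *;import pickle
d=pickle.load(open("d0.pkl","rb"));t=d["top"]
f=lambda x,y:[320.5+x/10,225.5+y/10]
c=ray(t,[f(394,239)],.102)[0]
# foot boundary points -> circle r 36 mm at z .017 
P=ray(t,[f(405,462),f(548,310),f(525,390),f(320,425),f(285,375)],.017)[:,:2]
from scipy.optimize import least_squares
q=least_squares(lambda p:np.hypot(*(P-p[:2]).T)-.036,[.525,-.12])
print("cup",c,"stand",q.x,q.fun,"off",c[:2]-q.x,np.hypot(*(c[:2]-q.x)))
from station import bot
s=bot.sense();M=R.from_rotvec(s["tcp_rot"]).as_matrix();print(M)
print("shift to hover",M.T@(np.array([.545,-.11,.22])-s["tool_pos"]))
E
```

```text
cup [ 0.54067879 -0.11270834  0.102     ] stand [ 0.53047035 -0.12401242] [ 0.00118616 -0.00037409 -0.00096112 -0.000202   -0.00121133] off [0.01020843 0.01130408] 0.015231359418592674
[[-9.73718705e-01  2.27753300e-01 -5.64575683e-04]
 [ 2.27753836e-01  9.73717985e-01 -1.21469386e-03]
 [ 2.73086962e-04 -1.31135441e-03 -9.99999103e-01]]
shift to hover [-0.5558434 -0.5575598  0.0111882]
```

```bash
cat >> h.py <<'E'
def shift(target):
    from station import bot
    s=bot.sense();M=R.from_rotvec(s["tcp_rot"]).as_matrix()
    print("t",s["time"],"tcp",s["tool_pos"].round(4),"shift mm",(1e3*M.T@(np.array(target)-s["tool_pos"])).round(1),"x-yaw",np.degrees(np.arctan2(M[1,0],M[0,0])).round(2),"F",s["wrist_force"].round(2),"open",s["opening"])
E
python3 -c "
from h import *
shift([.36,.24,.22]);shift([.579,-.071,.2])"
```

```text
t 0.15 tcp [0.1308 0.5595 0.2306] shift mm [-296.  -258.9   10.9] x-yaw 166.84 F [ 0.51 -0.53 -1.17] open 0.08538392365242455
t 0.15 tcp [0.1308 0.5595 0.2306] shift mm [-580.1 -511.8   31.1] x-yaw 166.84 F [ 0.51 -0.53 -1.17] open 0.08538392365242455
```

Call:
move_arm(
  motion=[
    [-1, -40, 0, 0, 0, 0, 0],
  ],
)

```text
time: 0.28
tool_pos: [0.1891, 0.5463, 0.2309]
tcp_rot: [-0.35, -3.121, 0.0]
wrist_force: [1.6, 0.7, -0.1]
opening: 0.0697
grip_force: 0.0
```

I entered that shift in mm, but the tool takes metres. The row cap limited it to one 60 mm step in a harmless direction. I'll use metres from here on.

```bash
python3 -c "
from h import *
shift([.36,.24,.22]);shift([.579,-.071,.2])"
```

```text
t 0.275 tcp [0.1891 0.5463 0.2309] shift mm [-234.6 -260.8   10.7] x-yaw 167.19 F [ 1.64  0.68 -0.07] open 0.06970161215751206
t 0.275 tcp [0.1891 0.5463 0.2309] shift mm [-517.1 -515.5   30.4] x-yaw 167.19 F [ 1.64  0.68 -0.07] open 0.06970161215751206
```

Call:
move_arm(
  motion=[
    [-1, -0.04, -0.04, 0.0, 0, 0, 5],
    [-1, -0.08, -0.08, 0.0, 0, 0, 10],
    [-1, -0.12, -0.12, 0.01, 0, 0, 15],
    [-1, -0.16, -0.16, 0.01, 0, 0, 20],
    [-1, -0.2, -0.2, 0.01, 0, 0, 25],
    [-1, -0.24, -0.24, 0.01, 0, 0, 29],
    [-1, -0.28, -0.28, 0.01, 0, 0, 29],
    [-1, -0.32, -0.32, 0.01, 0, 0, 29],
  ],
)

```text
time: 1.27
tool_pos: [0.4311, 0.1595, 0.2213]
tcp_rot: [1.13, 2.931, 0.0]
wrist_force: [1.2, 0.3, 1.0]
opening: -0.0004
grip_force: 0.0
```

```bash
python3 -c "
from h import *
shift([.579,-.071,.2])"
```

```text
t 1.275 tcp [0.4311 0.1595 0.2213] shift mm [-264.4  -71.6   21.3] x-yaw 137.83 F [1.18 0.26 1.03] open -0.00035385340520127504
```

Call:
move_arm(
  motion=[
    [-1, -0.05, -0.014, 0.004, 0, 0, 0],
    [-1, -0.1, -0.027, 0.008, 0, 0, 0],
    [-1, -0.15, -0.041, 0.012, 0, 0, 0],
    [-1, -0.2, -0.054, 0.016, 0, 0, 0],
    [-1, -0.24, -0.065, 0.02, 0, 0, 0],
    [-1, -0.264, -0.072, 0.021, 0, 0, 0],
    [-1, -0.264, -0.072, 0.021, 0, 0, 0],
  ],
)

```text
time: 2.15
tool_pos: [0.5781, -0.0709, 0.1996]
tcp_rot: [-1.133, -2.929, 0.0]
wrist_force: [0.9, -0.5, -0.6]
opening: 0.0
grip_force: 0.0
```

```bash
cat > look.py <<'E'
import sys,pickle
from h import *
from station import bot,optics
n=sys.argv[1];s=bot.sense();r=optics.get_image("wrist");pickle.dump((s,r),open(n+".pkl","wb"))
cv2.imwrite(f"pics/{n}.png",r["image"][:,:,::-1]);print("t",s["time"],s["tool_pos"],s["wrist_force"])
E
python3 look.py w1
```

```text
t 2.15 [ 0.57805353 -0.07086988  0.1995592 ] [ 0.90299526 -0.50574162 -0.64558089]
```

View pics/w1.png

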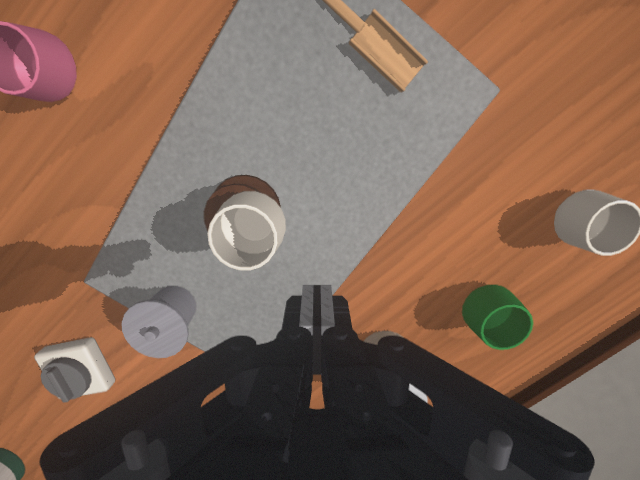

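The wrist view shows the cup with its rim centred at about (243,237). The stand's dark edge shows above and left of it, topmost at about (242,176), and the shut fingers are at (317,290). Now I'll check my estimates with an overlay.

```bash
python3 - <<'E'
from h import *;import pickle
s,r=pickle.load(open("w1.pkl","rb"))
im=r["image"].astype(int)
c=ray(r,[[243,237]],.102,s)[0];print("cup by rim",c)
st=[.5305,-.124]
print("top-est proj rim",proj(r,[[.5407,-.1127,.102]],s))
crop(r,(245,222),(50,50),6,"pics/w1c.png",[(circ(c,.027,.102),(0,255,0)),(circ(c,.030,.066),(0,255,255)),(circ(st,.032,.048),(255,0,255)),(circ(st,.036,.017),(255,128,0)),(circ(st,.036,.008),(255,128,0))],s)
E
```

```text
cup by rim [ 0.53939559 -0.1115889   0.102     ]
top-est proj rim [[243.22921181 239.13097219]]
pics/w1c.png origin 195 172 scale 6
```

View pics/w1c.png

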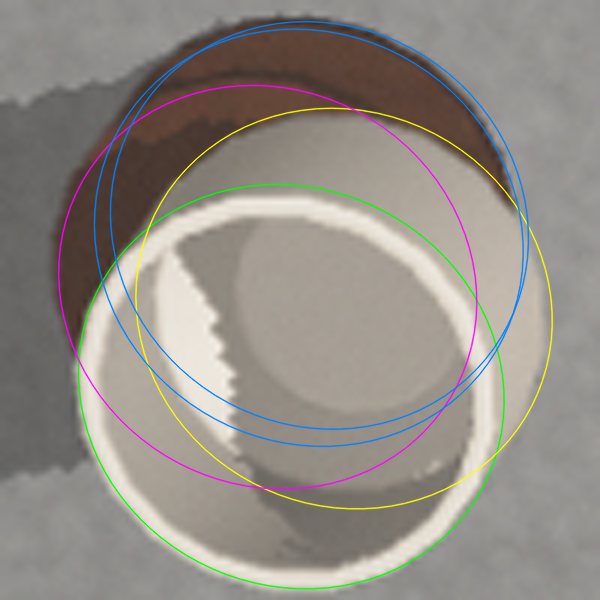

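The overlay matches within about 1 mm. After small corrections the cup is at (0.5394,-0.1123) and the stand at (0.5294,-0.1238). The needed push is 15 mm along tool -y, and lateral error is under 1 mm. Before descending I'll check the finger profile, because the shank must not reach the rim.

```bash
python3 - <<'E'
from h import *;import pickle
s,r=pickle.load(open("w1.pkl","rb"))
H=np.array(r["hand_eye"])
def plane(uv,x=.011):
    n=cv2.undistortPoints(np.float64(uv).reshape(-1,1,2),r["camera_matrix"],r["dist_coeffs"]).reshape(-1,2)
    d=np.c_[n,np.ones(len(n))]@H[:3,:3].T
    return H[:3,3]+d*((x-H[0,3])/d[:,0])[:,None]
uv=[[302,285],[302,325],[288,300],[283,345],[255,340],[230,345],[165,380]]
print(np.c_[uv,(plane(uv)*1e3).round(1)])
crop(r,(317,325),(50,45),8,"pics/fing.png")
E
```

```text
[[302.  285.   11.   -6.9  -2.9]
 [302.  325.   11.   -5.5 -35.6]
 [288.  300.   11.  -12.2 -16.9]
 [283.  345.   11.  -11.4 -47.4]
 [255.  340.   11.  -21.3 -44.7]
 [230.  345.   11.  -29.2 -47.5]
 [165.  380.   11.  -44.1 -63.9]]
pics/fing.png origin 267 280 scale 8
```

View pics/fing.png

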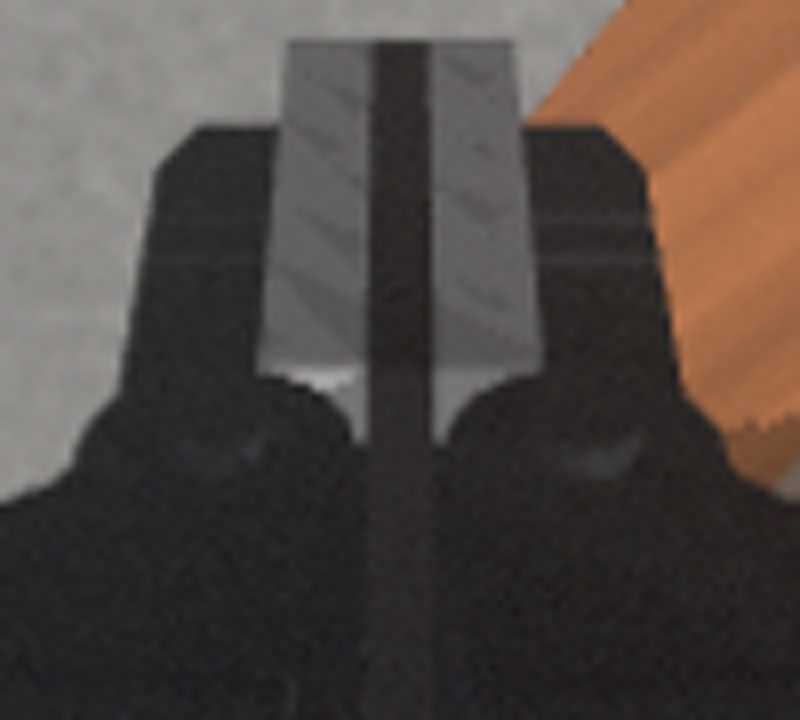

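The pads are thin at the tip (half-width about 7 mm), but the knuckles flare out near rim height (about 45 mm up). I'll tilt the tool 30° so only the fingertip edge meets the belly, then descend 20 mm clear of the cup.

Call:
move_arm(
  motion=[
    [-1, 0.001, 0, 0.0, 10, 0, 0],
    [-1, 0.001, 0, 0.02, 20, 0, 0],
    [-1, 0.001, 0, 0.05, 30, 0, 0],
    [-1, 0.001, 0, 0.09, 30, 0, 0],
    [-1, 0.001, 0, 0.12, 30, 0, 0],
    [-1, 0.001, 0, 0.135, 30, 0, 0],
    [-1, 0.001, 0, 0.1375, 30, 0, 0],
    [-1, 0.001, 0, 0.1375, 30, 0, 0],
  ],
)

```text
time: 3.2
tool_pos: [0.5779, -0.0687, 0.0642]
tcp_rot: [-1.033, -2.677, 0.717]
wrist_force: [-0.1, -0.1, 0.5]
opening: -0.0002
grip_force: 0.0
```

```bash
python3 look.py w2; python3 - <<'E'
from h import *;import pickle
s,r=pickle.load(open("w2.pkl","rb"))
M=R.from_rotvec(s["tcp_rot"]).as_matrix();print(M.round(3))
print("tip near corners",[(s["tool_pos"]+M@p).round(4) for p in np.array([[.011,-.007,0],[-.011,-.007,0]])])
c=[.5394,-.1123];st=[.5294,-.1238]
p=proj(r,[[*c,.08]],s)[0];print(p)
print("dir y horizontal",M[:2,1]/np.hypot(*M[:2,1]))
im=r["image"][:,:,::-1].copy()
for P,col in[(circ(c,.027,.102),(0,255,0)),(circ(c,.030,.066),(0,255,255)),(circ(st,.032,.048),(255,0,255)),(circ(st,.036,.008),(255,128,0))]:
    cv2.polylines(im,[np.int32(proj(r,P,s)*16)],False,col,1,cv2.LINE_AA,4)
cv2.imwrite("pics/w2o.png",im)
E
```

```text
t 3.2 [ 0.57788481 -0.06872704  0.06418523] [-0.05094033 -0.10129747  0.54953713]
[[-0.741  0.582 -0.334]
 [ 0.671  0.642 -0.371]
 [-0.002 -0.499 -0.867]]
tip near corners [array([ 0.5657, -0.0658,  0.0677]), array([ 0.582 , -0.0806,  0.0677])]
[204.85992523 289.36720994]
dir y horizontal [0.671983   0.74056657]
```

View pics/w2o.png

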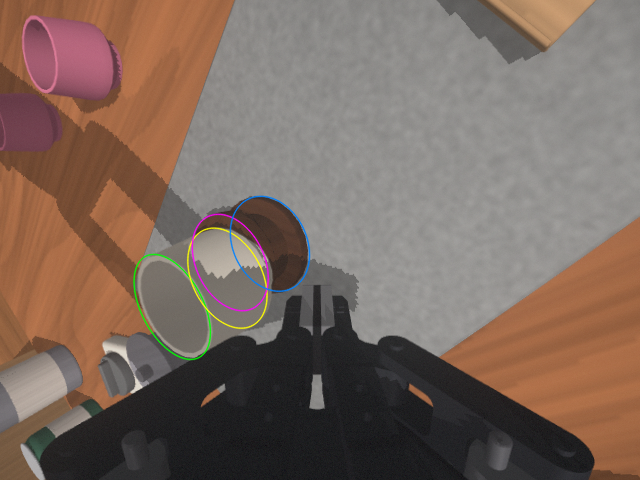

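The cup, stand and overlays agree, and the fingertip sits about 21 mm clear behind the cup at belly height. Now I'll approach and push the first few millimetres slowly.

Call:
move_arm(
  motion=[
    [-1, 0, -0.0052, 0.003, 0, 0, 0],
    [-1, 0, -0.0104, 0.006, 0, 0, 0],
    [-1, 0, -0.0138, 0.008, 0, 0, 0],
    [-1, 0, -0.0156, 0.009, 0, 0, 0],
    [-1, 0, -0.0173, 0.01, 0, 0, 0],
    [-1, 0, -0.0191, 0.011, 0, 0, 0],
    [-1, 0, -0.0208, 0.012, 0, 0, 0],
    [-1, 0, -0.0208, 0.012, 0, 0, 0],
  ],
)

```text
time: 4.25
tool_pos: [0.561, -0.0865, 0.0628]
tcp_rot: [-1.031, -2.675, 0.717]
wrist_force: [0.5, 0.0, -0.1]
opening: -0.0001
grip_force: 0.1
```

```bash
cat >> h.py <<'E'
def fit(r,s,c0,nm=None):
    "cup centre from white blob: match silhouette overlap of rim+belly+foot discs"
    from station import optics
E
python3 look.py w3; python3 - <<'E'
from h import *;import pickle
s,r=pickle.load(open("w3.pkl","rb"))
M=R.from_rotvec(s["tcp_rot"]).as_matrix()
t=s["tool_pos"]+M@[0,-.007,0];u=np.array([.671,.741]);st=np.array([.5294,-.1238])
print("tip mid",t.round(4),"tip-stand along u, across",((t[:2]-st)@u).round(4),((t[:2]-st)@[-.741,.671]).round(4))
from station import optics
q=optics.get_image("top");pickle.dump(q,open("t3.pkl","wb"))
c=st+u*((t[:2]-st)@u-.030)
im=[]
crop(r,(230,270),(60,60),5,"pics/a.png",[(circ(c,.027,.102),(0,255,0)),(circ(c,.030,.066),(0,255,255)),(circ(st,.036,.017),(255,128,0))],s)
crop(q,(361,250),(32,40),7,"pics/b.png",[(circ(c,.027,.102),(0,255,0)),(circ(st,.036,.017),(255,128,0))])
a,b=cv2.imread("pics/a.png"),cv2.imread("pics/b.png")
b=cv2.copyMakeBorder(b,0,600-b.shape[0],0,0,cv2.BORDER_CONSTANT) if b.shape[0]<600 else b[:600]
w=np.hstack([a,b]);f=790/w.shape[1];cv2.imwrite("pics/c3.png",cv2.resize(w,None,fx=f,fy=f)if f<1 else w)
E
```

```text
t 4.25 [ 0.56097262 -0.08652301  0.06278659] [ 0.54231394  0.0281519  -0.06996773]
tip mid [ 0.5569 -0.091   0.0663] tip-stand along u, across 0.0427 0.0016
pics/a.png origin 170 210 scale 5
pics/b.png origin 329 210 scale 7
```

View pics/c3.png

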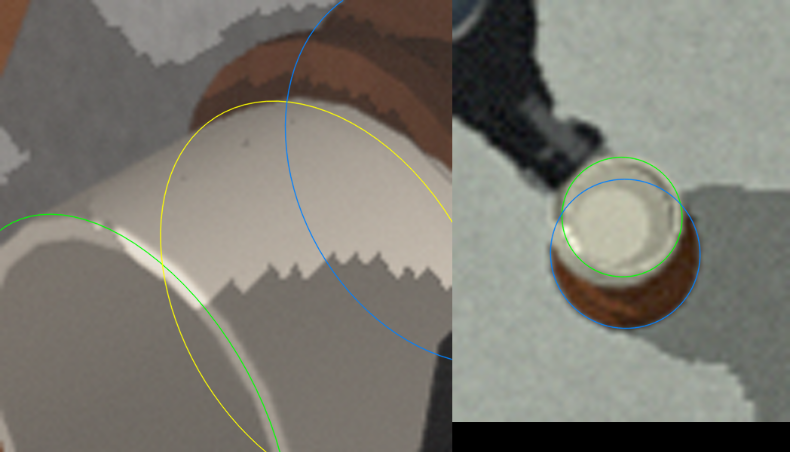

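The right half (top view) shows the predicted rim circle lying on the real rim and the stand circle on the stand. The cup is about 12.7 mm from centre and in contact, and the stand hasn't moved. I'll push 11 mm more.

Call:
move_arm(
  motion=[
    [-1, 0, -0.0013, 0.0008, 0, 0, 0],
    [-1, 0, -0.0026, 0.0015, 0, 0, 0],
    [-1, 0, -0.0039, 0.0023, 0, 0, 0],
    [-1, 0, -0.0052, 0.003, 0, 0, 0],
    [-1, 0, -0.0065, 0.0038, 0, 0, 0],
    [-1, 0, -0.0078, 0.0045, 0, 0, 0],
    [-1, 0, -0.0087, 0.005, 0, 0, 0],
    [-1, 0, -0.0095, 0.0055, 0, 0, 0],
  ],
)

```text
time: 5.35
tool_pos: [0.5536, -0.0947, 0.0628]
tcp_rot: [-1.031, -2.675, 0.717]
wrist_force: [0.1, 1.2, 0.4]
opening: -0.0
grip_force: 0.3
```

```bash
cat > chk.py <<'E'
import sys,pickle
from h import *
from station import bot,optics
n=sys.argv[1]
s=bot.sense();r=optics.get_image("wrist");q=optics.get_image("top");pickle.dump((s,r,q),open(n+".pkl","wb"))
M=R.from_rotvec(s["tcp_rot"]).as_matrix()
t=s["tool_pos"]+M@[0,-.007,0];u=np.array([.671,.741]);st=np.array([.5294,-.1238])
print("t",s["time"],"tcp",s["tool_pos"].round(4),"tip-stand along/across",((t[:2]-st)@u).round(4),((t[:2]-st)@[-.741,.671]).round(4),"F",s["wrist_force"].round(2))
c=st+u*((t[:2]-st)@u-.030 if len(sys.argv)<3 else float(sys.argv[2]))
p=proj(r,[[*c,.08]],s)[0];print(p)
crop(r,p,(50,50),5,"pics/a.png",[(circ(c,.027,.102),(0,255,0)),(circ(c,.030,.066),(0,255,255)),(circ(st,.036,.017),(255,128,0))],s)
crop(q,(361,253),(24,30),10,"pics/b.png",[(circ(c,.027,.102),(0,255,0)),(circ(st,.036,.017),(255,128,0))])
a,b=cv2.imread("pics/a.png"),cv2.imread("pics/b.png")
w=np.hstack([cv2.copyMakeBorder(x,0,600-x.shape[0],0,0,cv2.BORDER_CONSTANT) for x in(a,b)])
f=min(1,790/w.shape[1]);cv2.imwrite(f"pics/{n}.png",cv2.resize(w,None,fx=f,fy=f))
E
python3 chk.py k1
```

```text
t 5.35 tcp [ 0.5536 -0.0947  0.0628] tip-stand along/across 0.0318 0.0015 F [0.06 1.18 0.38]
[234.41667034 302.31962353]
pics/a.png origin 184 252 scale 5
pics/b.png origin 337 223 scale 10
```

View pics/k1.png

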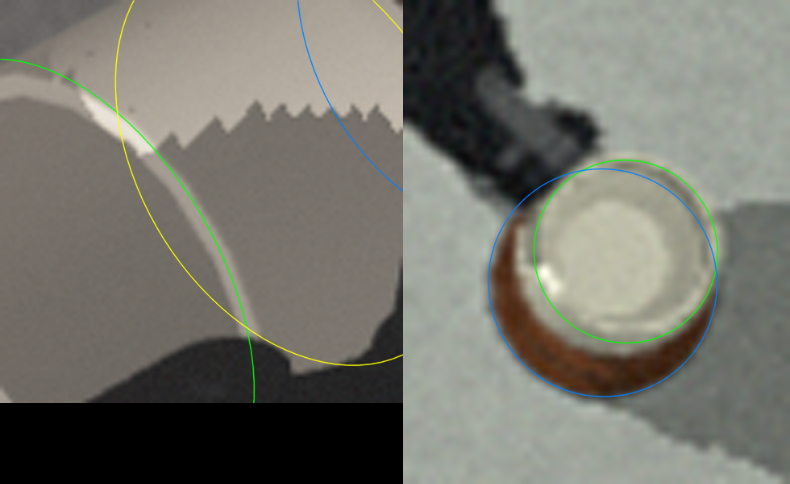

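The cup is now about 1.8 mm from centre (green on the rim, stand circle unchanged). I'll push the last 1.8 mm, back off horizontally, then rise.

Call:
move_arm(
  motion=[
    [-1, 0, -0.0008, 0.0005, 0, 0, 0],
    [-1, 0, -0.0016, 0.0009, 0, 0, 0],
    [-1, 0, -0.0016, 0.0009, 0, 0, 0],
    [-1, 0, 0.0, 0.0, 0, 0, 0],
    [-1, 0, 0.0087, -0.005, 0, 0, 0],
    [-1, 0, 0.026, -0.015, 0, 0, 0],
    [-1, 0, 0.03, -0.06, 0, 0, 0],
    [-1, 0, 0.03, -0.12, 0, 0, 0],
  ],
)

```text
time: 6.45
tool_pos: [0.6107, -0.0299, 0.1509]
tcp_rot: [-1.029, -2.671, 0.717]
wrist_force: [0.2, -0.4, -0.2]
opening: -0.0003
grip_force: 0.0
```

```bash
python3 chk.py k2 0.0; python3 - <<'E'
import pickle;from h import *
s,r,q=pickle.load(open("k2.pkl","rb"))
c=[.5294,-.1238]
p=proj(r,[[*c,.06]],s)[0];print(p)
crop(r,p,(50,50),6,"pics/k2w.png",[(circ(c,.027,.102),(0,255,0)),(circ(c,.036,.017),(255,128,0)),(circ(c,.032,.048),(255,0,255))],s)
a,b=cv2.imread("pics/k2w.png"),cv2.imread("pics/b.png")[:600]
w=np.hstack([cv2.copyMakeBorder(x,0,600-x.shape[0],0,0,cv2.BORDER_CONSTANT) for x in(a,b)])
cv2.imwrite("pics/k2f.png",cv2.resize(w,None,fx=.73,fy=.73)); print(w.shape)
E
```

```text
t 6.45 tcp [ 0.6107 -0.0299  0.1509] tip-stand along/across 0.1181 0.0027 F [ 0.18 -0.44 -0.22]
[230.28808521 231.885627  ]
pics/a.png origin 180 181 scale 5
pics/b.png origin 337 223 scale 10
[246.34492081 226.12848329]
pics/k2w.png origin 196 176 scale 6
(600, 1080, 3)
```

View pics/k2f.png

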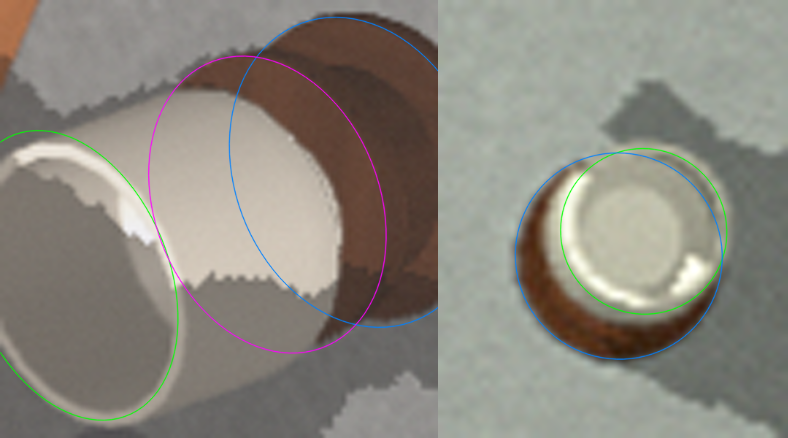

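The overlay for a centred cup fits the rim in both views to about 1 mm. The cup is upright, the stand is where it was and the fingers are well clear, so I'm handing in.

```bash
python3 -c "
from station import bot
print(bot.close_job())"
```

```text
the job is handed in; nothing more can be done
None
```

I slid the white cup about 15 mm with gentle fingertip pushes and handed the job in; the last images show it upright and about 1 mm from the middle of the stand, with the stand unmoved and the arm clear, though the hand-in gave no verdict.

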